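Restock the emergency case: press the trauma shears into their foam pocket

TASK

Put the trauma shears back into the orange emergency case: set them down gently, the right way round, in the mouth of the foam pocket cut to their outline (do not drop them in), then press them down until handles and blades are fully home, level and all but flush with the foam. Let go of them, and do not disturb the penlight in its slot or the other things on the table.

Things in the scene. Friction and masses are not known exactly. Their poses are not given: they have to be found in the camera images.
- shears: Loose closed trauma shears lying flat, 80 to 150 g: light grey plastic handles of 12 mm round bar (z 0 to 12 mm), steel blades. Origin: underside, below the pivot. Own x runs to the blade tip (x = +85 mm); handles end at x = -90 mm. Own y points to the larger finger loop (to y = +42 mm); the smaller thumb loop reaches y = -38 mm, x = -72 mm. z up.
- shears_neck (a point): Best place to grip the shears, 6 mm over their underside at the pivot (shears' x = 0, y = 0): two straight parallel bars side by side, together 24 mm wide across y, running from x = -22 to +38 mm. Axes as the shears.
- insert_shears: Fixed black foam block, 200 x 104 x 40 mm, in the case, with the empty shears-shaped pocket: 11 mm deep, grey floor, 1.3 mm clearance round the handles. Origin: underside, below where the shears' origin belongs; axes those of seated shears (blades +x, finger loop +y). Top 44 mm over the table. A finger notch, as deep as the pocket, crosses the neck: x -18 to 18, y -45 to 45 mm.
- pocket (a point): Point on the pocket's floor (33 mm over the table, 11 mm below the foam's top) where the origin of fully seated shears lies; axes of insert_shears. Seated shears stand 1 mm proud of the foam.
- press_rear (a point): Where to press the handles home: on top of the seated shears between the two loops (insert_shears x = -54, y = 0, 45 mm over the table). Sprung foam lips jut into the pocket's mouth at the loops' outer sides; shears laid in the mouth rest on the lips about 7 mm proud and go past them with a press of about 4 to 10 N.
- press_front (a point): Where to press the neck home: on top of the seated shears' neck behind the blades (insert_shears x = +28, y = 0, 45 mm over the table). Sprung foam lips jut in on both sides of the neck here, as at the loops.
- insert_other: Fixed foam block of the same size beside the first in the case (left or right of it, varies), with a straight slot holding the penlight and an empty rectangular pocket, 70 x 34 mm: not for the shears. Origin and axes as for insert_shears.
- case: Fixed orange hard case, open, 220 x 228 mm, rim 56 mm over the table, holding the two foam blocks; its lid (36 mm high, 220 x 228 mm) lies folded out flat on its +y side. Origin: centre of the underside of the lower half; x along the foam blocks' length.
- penlight: Bystander: loose metal penlight, 132 mm long, 14 mm thick, lying in its slot in insert_other. Origin near its middle, underside.
- tape_roll: Bystander: loose white tape roll, 64 mm wide, 25 mm high, on the table. Origin: centre of the underside.
- spray: Bystander: loose white bottle, 44 mm wide, 110 mm high. Origin: centre of the underside.
- regulator: Bystander: loose metal oxygen regulator with a round gauge, about 70 mm high, 0.45 kg. Origin: centre of its body's underside.
There are look-alikes about, which are no part of the job. Of the things like the shears, leave any that is purple or turquoise; of the rest the larger one is meant.

How it is judged:
By the outcome, as a careful person would: the job done as asked, in the order asked, and still so for the second after the job is handed in, with the robot touching nothing.
It also fails if it takes over 51 s, if anything falls off the work surface, if the arm or the gripper's body presses on something with over 40 N, if the wrist force passes 120 N, or if a joint passes its speed limit or range.

ROBOT

A 6-joint arm with a two-finger parallel gripper is mounted at the origin on the work surface. World frame = base frame: x ahead of the robot, y to its left, z up, the work surface at z = 0. Lengths are in m, angles in rad, forces in N, time in s.
With the tool pointing down it reaches from about 0.3 to 0.875 m from the base axis. Payload 6.4 kg.
Tool frame: the origin (TCP) lies between the finger pads; the fingertips stand 19 mm ahead of it and the grasp point (between the pads) is the TCP; z points along the fingers, y is the line along which they close (so a half turn about z gives the same grasp; the last joint's range is limited). The gripper opens to 88 mm and grips with 3 to 60 N. Pads are 18 mm wide; open, the fingers measure 123 mm over their backs; the gripper's body (75 mm by 187 mm) begins 45 mm behind the grasp point.
Start: joints at [1.088, 0.181, 1.607, -0, 1.354, -0.206], TCP at [0.157, 0.553, 0.258] pointing down, gripper open.
Joint ranges: [-2.99, 2.99], [-0.89, 2.07], [0.3, 2.58], [-1.14, 4.28], [0, 2.63], [-3.12, 3.12]. Speed limits (rad/s): [2.57, 2.57, 3.01, 3.14, 3.14, 3.14].

INTERFACE

Orientations are given as a rotation vector (axis times angle).
In Python, from plant import robot gives the robot as it stands.
- The arm moves only by the tool move_arm, never from a script. Its arguments are lists of equal length, an entry for each row: "slide": the shift along the world's x, y, z scaled (see below), a list of three; "dr": the turn, a rotation vector about the world's x, y, z scaled (see below), a list of three. A call has 1 to 8 rows; each row shifts and turns the commanded pose from where the row before left it; what a row does not reach is not made up. The controller multiplies each number of a shift by 0.05 m and each number of a turn by 45 degrees. A row lasts 1/10 s, in which the tool goes at most 50 mm and 8.59 degrees, less where a joint would pass 70% of its speed; a pose out of reach is approached as far as the arm can. A call with a number of a shift or a turn outside -1 to 1 is refused whole. A call with a gripper value outside its range is refused whole. "gripper" is the gripper's target within -1 to 1 (shut at 1, half-way at 0, fully open at -1), set as the call begins (left out, the last holds). The fingers move at their own pace and stop on an object; "squeeze" is the grip in N (left out, the last holds). Time passes only in rows, so rows that do not move let the fingers close. It gives the time, the measured TCP pose, the force, the opening and the grip force at its end, in the units of the state.
- robot.get_state(): the state, without advancing time (a new reading comes with each control period).
- robot.grab_frame(name): name is "side" or "top" or "wrist"; returns a dict with "color" (384x512x3 uint8, red, green, blue), "depth" (384x512 float32, m along the optical axis (not along the pixel's ray), 0 where there is no reading), "vertical_fov" (degrees; the focal length in pixels is half the picture's height over the tangent of half this angle, whatever the lens; pixels are square), "cx", "cy" (the principal point, pixels), "k1" (the pictures are not rectified: a ray, as slopes to the right and down, at radius r is drawn at 1 + k1 r^2 times it, then the intrinsics apply), "position" and "orientation" of the camera in the world. Camera axes: x right, y up, looking along -z (the intrinsics and any distortion apply to the point x, -y, -z); pixel columns grow to the right and rows downward; lengths in m; the calibration is good to about 2 mm. A picture is of the moment at which its call begins.
- robot.hand_in(): hands the job in; it is judged then, once.
The state is a dict: "t": time; "joint_positions": joint angles; "joint_vel": joint speeds; "effort": joint torques, N m; "position": TCP position; "eef_rot": TCP orientation; "wrist_force": force on the tool from outside, world axes, zero at the start; "wrist_torque": the same for the moment, N m; "finger_gap": finger opening in m; "finger_force": force on a finger pad.
Only numpy, scipy, OpenCV 4.12 (cv2) and the standard library are available. Lean on these libraries where they do the work, as an engineer would, in place of code of your own. Each camera call takes 0.05 s, during which the arm holds its last target. There are 200 camera calls.

## Working session

There is one attempt and no reset: what is moved stays moved. The work goes in short steps, Python scripts to look and compute and a tool call to move; the robot and the scene stay as the last step left them, time stands still between calls to the robot, and variables do not carry over. Pictures are saved under pics/ and viewed, at most 10 in all, crops included, and the job is handed in when it is done.

Besides the shell and the picture viewer there is one more tool, called after ">>>" by a JSON object that holds its "op" and its "data", one argument or row to a line. move_arm: Moves the arm, as the interface text tells. Shifts and turns lie within -1 to 1; 1 stands for 0.05 m of shift or 45 degrees of turn. Its arguments: {"type":"object","properties":{"slide":{"type":"array","items":{"type":"array","items":{"type":"number","minimum":-1,"maximum":1}}},"dr":{"type":"array","items":{"type":"array","items":{"type":"number","minimum":-1,"maximum":1}}},"gripper":{"type":"number"},"squeeze":{"type":"number"}},"required":["slide","dr"]}

```bash
mkdir -p pics; cat > h.py <<'E'
import numpy as np,cv2
from scipy.spatial.transform import Rotation as R
from plant import robot
def grab(n):
    f=robot.grab_frame(n); np.savez('%s.npz'%n,**f); return f
def load(n): return dict(np.load('%s.npz'%n))
def rot(f):
    o=np.array(f['orientation'],float)
    return o if o.shape==(3,3) else R.from_rotvec(o).as_matrix() if o.size==3 else R.from_quat(o).as_matrix()
def rays(f,uv):
    H=f['color'].shape[0]; F=H/2/np.tan(np.radians(float(f['vertical_fov']))/2)
    uv=np.asarray(uv,float).reshape(-1,2)
    d=(uv-[float(f['cx']),float(f['cy'])])/F; s=d.copy()
    for _ in range(20): s=d/(1+float(f['k1'])*(s**2).sum(1,keepdims=True))
    return s
def plane(f,uv,z):
    s=rays(f,uv); d=np.c_[s[:,0],-s[:,1],-np.ones(len(s))]@rot(f).T
    p=np.array(f['position'],float); return p+d*((z-p[2])/d[:,2])[:,None]
def cloud(f,uv):
    uv=np.asarray(uv).reshape(-1,2); s=rays(f,uv); D=f['depth'][uv[:,1].astype(int),uv[:,0].astype(int)][:,None]
    return np.array(f['position'],float)+(np.c_[s[:,0],-s[:,1],-np.ones(len(s))]*D)@rot(f).T
def save(f,n): cv2.imwrite('pics/'+n,f['color'][:,:,::-1])
E
python3 - <<'E'
from h import *
for n in['top','side','wrist']:
    f=grab(n);save(f,n+'0.png');print(n,f['position'],f['orientation'],f['vertical_fov'],f['k1'])
a=[load(n)['color'] for n in['top','side']]
cv2.imwrite('pics/t.png',cv2.resize(a[0],(800,600))[:,:,::-1])
print(robot.get_state())
E
```

```text
top [ 0.26523535 -0.06260084  1.44978282] [ 0.13999035 -0.14671587 -1.54855313] 43.095153011085955 -0.010222750186289589
side [-0.05725233 -0.59702335  0.91035472] [ 0.70154418 -0.29481351 -0.81451413] 56.94564680385038 -0.09014672009569809
wrist [0.08488003 0.57288381 0.38430273] [-0.25137855 -0.18760382  1.28395456] 61.37617396362595 -0.06318187025784622
{'t': 0.15, 'joint_positions': array([ 1.08771106e+00,  1.81376627e-01,  1.60770805e+00,  2.01765118e-05,
        1.35381180e+00, -2.06332009e-01]), 'joint_vel': array([-0.0004976 , -0.00438445, -0.00315833,  0.00042187, -0.00089642,
        0.00035632]), 'effort': array([ 2.74843314e-04, -4.34236372e+01, -3.42173445e+01,  7.01093464e-02,
        3.56365973e-02, -9.11088932e-05]), 'position': array([0.1569352 , 0.55279811, 0.25704754]), 'eef_rot': array([-4.33280341e-01, -3.11110660e+00,  1.91683256e-03]), 'wrist_force': array([-0.28001636, -0.31275322,  0.98999178]), 'wrist_torque': array([-0.06292113,  0.00385851,  0.04850373]), 'finger_force': 0.0, 'finger_gap': 0.0885382036416084}
```

View pics/t.png

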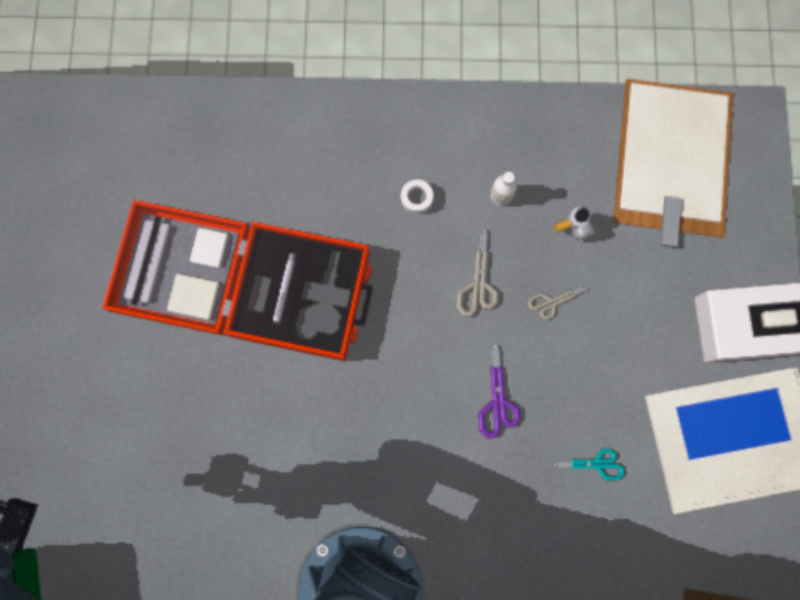

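The top view (800x600) shows four shears-like things: large grey (480,275), small grey (557,298), purple (498,392) and turquoise (592,464). By the description, the large grey one is the target. The pocket is at (325,295), with its blades pointing up in the picture.

```bash
python3 - <<'E'
from h import *
f=load('top');c=f['color']
cv2.imwrite('pics/c.png',cv2.resize(c[140:235,130:330],(800,380),interpolation=cv2.INTER_CUBIC)[:,:,::-1])
hsv=cv2.cvtColor(c,cv2.COLOR_RGB2HSV)
px=lambda u,v:np.array([u,v])*.64
P=plane(f,[px(485,234),px(478,312),px(466,304),px(491,298),px(335,255),px(318,335),px(252,228),px(366,246),px(232,330),px(347,357)],0.006)
print(P.round(3))
for n,(u,v) in dict(sh=(480,275),bl=(485,240),foam=(262,330),pock=(320,320)).items(): print(n,c[int(v*.64),int(u*.64)],hsv[int(v*.64),int(u*.64)])
roi=np.zeros(c.shape[:2],bool);roi[140:208,288:324]=1
bg=np.median(c[140:208,288:324].reshape(-1,3),0)
m=(roi&((c.astype(int)-bg).max(2)>25)).astype(np.uint8)
n,l,st,_=cv2.connectedComponentsWithStats(m);i=1+st[1:,4].argmax();v,u=np.where(l==i)
W=plane(f,np.c_[u,v],.008)[:,:2];mu=W.mean(0);ev,E=np.linalg.eigh(np.cov(W.T));a=E[:,1]*np.sign(E[0,1]);q=(W-mu)@np.c_[a,[-a[1],a[0]]]
print(st[i],mu,a,np.degrees(np.arctan2(a[1],a[0])),q.min(0),q.max(0))
# pocket mask from grey floor
roi=np.zeros(c.shape[:2],bool);roi[155:222,188:230]=1
m=(roi&(c.max(2)>60)&(c.max(2).astype(int)-c.min(2)<30)).astype(np.uint8)
n,l,st,_=cv2.connectedComponentsWithStats(m);i=1+st[1:,4].argmax();v,u=np.where(l==i)
W=plane(f,np.c_[u,v],.035)[:,:2];print(st[i],W.mean(0),W.min(0),W.max(0))
E
```

```text
[[ 0.667 -0.229  0.006]
 [ 0.511 -0.215  0.006]
 [ 0.526 -0.192  0.006]
 [ 0.539 -0.241  0.006]
 [ 0.619  0.064  0.006]
 [ 0.461  0.091  0.006]
 [ 0.67   0.229  0.006]
 [ 0.638  0.004  0.006]
 [ 0.467  0.256  0.006]
 [ 0.419  0.034  0.006]]
sh [109 105  98] [ 19  26 109]
bl [145 149 155] [108  16 155]
foam [48 42 46] [160  32  48]
pock [ 97  98 101] [113  10 101]
[292 161  15  41 126] [ 0.55618076 -0.1988991 ] [ 0.96091304 -0.27685038] -16.072315335306044 [-0.05196557 -0.01759985] [0.07590049 0.0206575 ]
[189 161  36  56 993] [0.51719146 0.08160341] [0.45163295 0.03007036] [0.61859584 0.1315031 ]
```

View pics/c.png

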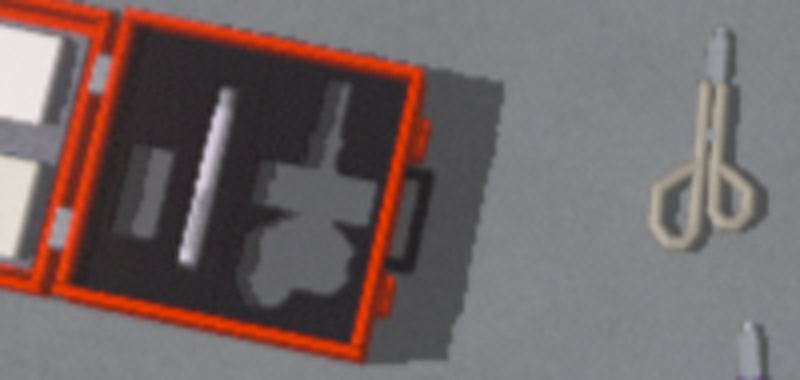

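>>> {"op": "move_arm", "data": {
  "slide": [
    [0.6, -0.77, 0],
    [0.6, -0.77, 0],
    [0.6, -0.77, 0],
    [0.6, -0.77, 0],
    [0.6, -0.77, 0],
    [0.6, -0.77, 0],
    [0.6, -0.77, 0],
    [0.6, -0.77, 0]
  ],
  "dr": [
    [0, 0, 0.025],
    [0, 0, 0.025],
    [0, 0, 0.025],
    [0, 0, 0.025],
    [0, 0, 0.025],
    [0, 0, 0.025],
    [0, 0, 0.025],
    [0, 0, 0.025]
  ]
}}

```text
t: 0.95
position: [0.3979, 0.2434, 0.2577]
eef_rot: [0.187, 3.136, 0.0]
wrist_force: [0.4, 0.6, 0.6]
finger_gap: 0.0882
finger_force: 0.0
```

>>> {"op": "move_arm", "data": {
  "slide": [
    [0.6, -0.77, 0],
    [0.6, -0.77, 0],
    [0.6, -0.77, 0],
    [0, 0, 0],
    [0, 0, 0]
  ],
  "dr": [
    [0, 0, 0],
    [0, 0, 0],
    [0, 0, 0],
    [0, 0, 0],
    [0, 0, 0]
  ]
}}

```text
t: 1.45
position: [0.4872, 0.1288, 0.2572]
eef_rot: [-0.192, -3.134, -0.0]
wrist_force: [0.2, -0.6, -1.0]
finger_gap: 0.0884
finger_force: 0.0
```

```bash
python3 - <<'E'
from h import *
f=grab('wrist');save(f,'w1.png');s=robot.get_state();print(s['t'],s['position'],s['eef_rot'],f['position'])
E
```

```text
1.5 [0.48661043 0.12975617 0.25723727] [-1.89282391e-01 -3.13453828e+00 -5.38663728e-04] [0.41295521 0.13747406 0.38466796]
```

View pics/w1.png

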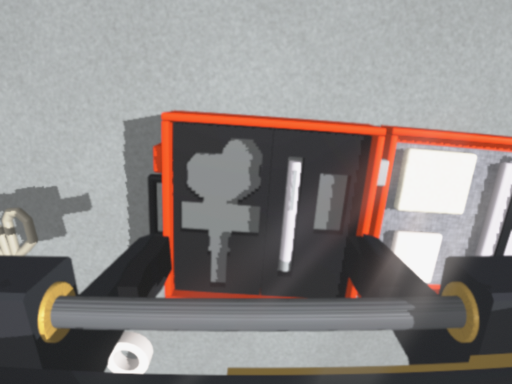

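The picture shows the orange case with the pocket at about (220,210), loops up and blades down to (218,280), so world +x runs down the picture. The penlight is at (290,215).

```bash
cat > pk.py <<'E'
from h import *
def edge(f,a,b,hw,z,sgn=0,n=40,dz=None):
    # a,b world xy endpoints of an expected edge at height z; find max-gradient crossing along normal, fit line in world
    pass
def mask(f,thr):
    g=cv2.cvtColor(f['color'],cv2.COLOR_RGB2GRAY); return g
E
python3 - <<'E'
from h import *
f=load('wrist');g=cv2.cvtColor(f['color'],cv2.COLOR_RGB2GRAY)
print(g[150:290:6,170:272:6])
m=np.zeros_like(g);m[135:288,175:270]=(g[135:288,175:270]>85)
n,l,st,_=cv2.connectedComponentsWithStats(m);i=1+st[1:,4].argmax();print(st[i])
m=(l==i).astype(np.uint8)
cs,_=cv2.findContours(m,0,cv2.CHAIN_APPROX_NONE);c=max(cs,key=len)[:,0]
print(cv2.approxPolyDP(c,1.5,True)[:,0].tolist())
for p,q in [(135,288)]: 
  for v in range(140,286,4): 
    u=np.where(m[v])[0]; print(v,u.min(),u.max(),end=' | ')
# depth height
uv=np.array([[220,215],[220,180],[265,180],[265,280]]);print(cloud(f,uv))
# penlight & insert boundary seam check
E
```

```text
[[119  54  54  54  54  54  55  54  55 138 143 143 143 105  91  70  54]
 [118  53  53  54 134 142 142 142 142 142 142 142 142 142  91  91  55]
 [119  53  53 117 142 143 142 142 142 143 142 142 143 142  90  89  54]
 [118  52  53 135 141 141 141 141 142 142 142 142 143 121  90  52  53]
 [118  54  53 122 141 141 141 141 141 141 141 141 141 134  89  53  54]
 [118  54  52 132 141 141 141 141 141 141 141 140 141 138  89  75  53]
 [119  53  52  93 141 142 141 141 141 141 141 140 141 120  88  51  54]
 [119  53  53  52  63 141 141 141 141 141 141 141 103  87  49  53  53]
 [120  51  52  53  53  43 140 140 141 141 139  94  69  52  53  52  52]
 [120  51 124 141 141 138 141 141 141 141 134 109  68  61  54  55  55]
 [120  52 121 140 141 141 140 141 140 141 141 141 141 120  88  65  52]
 [121  53 120 141 141 141 141 141 141 140 140 141 141 136  89  60  53]
 [122  52 120 140 141 141 140 140 141 141 141 141 141 101  90  58  56]
 [122  51  64  88 108 114 126 140 141 141 141 140 141 120  89  59  59]
 [122  50  52  52  51  51  52 141 141  89  77  43  43  46  46  61  63]
 [113  51  51  51  51  51  50 139 1
[... 1068 characters left out ...]
 148 223 256 | 152 222 259 | 156 192 261 | 160 189 260 | 164 187 258 | 168 187 257 | 172 187 257 | 176 187 257 | 180 187 259 | 184 187 258 | 188 191 253 | 192 195 248 | 196 199 241 | 200 203 235 | 204 181 237 | 208 182 258 | 212 182 258 | 216 182 258 | 220 182 257 | 224 182 257 | 228 188 257 | 232 208 230 | 236 209 227 | 240 210 226 | 244 209 226 | 248 208 227 | 252 211 225 | 256 211 224 | 260 211 224 | 264 211 224 | 268 211 224 | 272 211 224 | 276 211 224 | 280 210 224 | Traceback (most recent call last):
  File "<stdin>", line 11, in <module>
    return umr_minimum(a, axis, None, out, keepdims, initial, where)
ValueError: zero-size array to reduction operation minimum which has no identity
```

```bash
cat > pk.py <<'E'
from h import *
def cross(p,thr):   # subpixel falling crossing along profile starting inside
    i=np.where(p<thr)[0][0]; return i-1+(p[i-1]-thr)/(p[i-1]-p[i])
def scan(g,pts,d,thr,n=14):
    out=[]
    for u,v in pts:
        p=np.array([g[v+d[1]*k,u+d[0]*k] for k in range(n)],float)
        k=cross(p,thr); out.append((u+d[0]*k,v+d[1]*k))
    return np.array(out)
E
python3 - <<'E'
from pk import *
f=load('wrist');g=cv2.cvtColor(f['color'],cv2.COLOR_RGB2GRAY)
L=scan(g,[(188,v) for v in range(207,223,2)],(-1,0),96)
Rr=scan(g,[(254,v) for v in range(212,226,2)],(1,0),72)
T=np.r_[scan(g,[(u,208) for u in range(184,199,2)],(0,-1),96),scan(g,[(u,215) for u in range(245,256,2)],(0,-1),72)]
B=np.r_[scan(g,[(u,222) for u in range(184,204,2)],(0,1),96),scan(g,[(u,222) for u in range(236,256,2)],(0,1),72)]
sl=scan(g,[(216,v) for v in range(256,278,2)],(-1,0),96);sr=scan(g,[(221,v) for v in range(256,278,2)],(1,0),72)
def fit(p):
    a=cv2.fitLine(p.astype(np.float32),cv2.DIST_HUBER,0,.01,.01).ravel();r=(p-a[2:])@[-a[1],a[0]];return a,np.abs(r).max()
for n,p in dict(L=L,R=Rr,T=T,B=B,sl=sl,sr=sr).items():
    for z in (.033,.044):
        w=plane(f,p,z)[:,:2];a,r=fit(w);ang=np.degrees(np.arctan2(a[1],a[0]))
        t=np.radians(-7.6);e=np.array([[np.cos(t),np.sin(t)],[-np.sin(t),np.cos(t)]])
        print(n,z,w.mean(0).round(4),'ang',ang.round(1),'xy in -7.6 frame',(e@w.mean(0)).round(4),'res',r.round(4))
E
```

```text
L 0.033 [0.5305 0.0333] ang -10.8 xy in -7.6 frame [0.5215 0.1031] res 0.0
L 0.044 [0.5268 0.0365] ang -10.8 xy in -7.6 frame [0.5174 0.1059] res 0.0
R 0.033 [0.5464 0.1221] ang -10.4 xy in -7.6 frame [0.5254 0.1933] res 0.0001
R 0.044 [0.5422 0.1226] ang -10.4 xy in -7.6 frame [0.5212 0.1932] res 0.0001
T 0.033 [0.5222 0.0758] ang 79.2 xy in -7.6 frame [0.5076 0.1442] res 0.0009
T 0.044 [0.5187 0.0777] ang 79.2 xy in -7.6 frame [0.5039 0.1456] res 0.0009
B 0.033 [0.5556 0.0736] ang 78.3 xy in -7.6 frame [0.5409 0.1464] res 0.0013
B 0.044 [0.5511 0.0756] ang 78.3 xy in -7.6 frame [0.5363 0.1478] res 0.0013
sl 0.033 [0.6014 0.0558] ang -11.0 xy in -7.6 frame [0.5888 0.1348] res 0.0
sl 0.044 [0.5955 0.0583] ang -11.0 xy in -7.6 frame [0.5826 0.1366] res 0.0
sr 0.033 [0.6036 0.0743] ang -10.4 xy in -7.6 frame [0.5885 0.1535] res 0.0001
sr 0.044 [0.5977 0.0762] ang -10.4 xy in -7.6 frame [0.5823 0.1546] res 0.0001
```

>>> {"op": "move_arm", "data": {
  "slide": [
    [0.1, -0.97, -0.05],
    [0.1, -0.97, -0.05],
    [0.1, -0.97, -0.05],
    [0.1, -0.97, -0.05],
    [0.1, -0.97, -0.05],
    [0.1, -0.97, -0.05],
    [0.1, -0.97, -0.05],
    [0, 0, 0]
  ],
  "dr": [
    [0, 0, 0],
    [0, 0, 0],
    [0, 0, 0],
    [0, 0, 0],
    [0, 0, 0],
    [0, 0, 0],
    [0, 0, 0],
    [0, 0, 0]
  ]
}}

```text
t: 2.3
position: [0.5222, -0.2131, 0.2399]
eef_rot: [0.192, 3.136, -0.002]
wrist_force: [-0.4, 0.4, -0.5]
finger_gap: 0.0881
finger_force: 0.0
```

```bash
python3 - <<'E'
from h import *
f=grab('wrist');save(f,'w2.png');s=robot.get_state();print(s['t'],s['position'],s['eef_rot'],f['position'])
E
```

```text
2.35 [ 0.52199625 -0.21040319  0.23974794] [-1.90584625e-01 -3.13503945e+00 -8.96290789e-04] [ 0.44781797 -0.20420522  0.36721246]
```

View pics/w2.png

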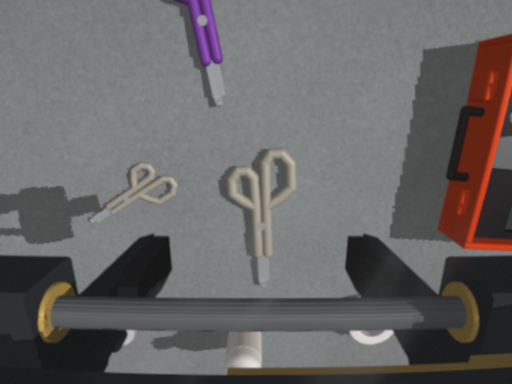

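The picture shows the large grey shears with the rivet at about (263,226), tip at (263,282) and the bigger loop on the right (280,170), which is the +y side. The small grey pair is at (140,190) and the purple pair at (205,30), so the choice stands.

```bash
python3 - <<'E'
from h import *
f=load('wrist');c=f['color'].astype(int)
hsv=cv2.cvtColor(f['color'],cv2.COLOR_RGB2HSV)
print('plastic',c[210,257],c[210,271],'steel',c[270,263],'table',c[230,300])
d=(c[...,0]-c[...,2])
print(d[205:245:8,246:284:2]); print(c[140:300:1,262].sum(1)//3)
m=np.zeros(d.shape,np.uint8);m[140:262,222:302]=(d[140:262,222:302]>10)
v,u=np.where(m);W=plane(f,np.c_[u,v],.007)[:,:2]
# neck midline: rows 205..250
mid=[]
for r in range(205,250,2):
    p=np.where(m[r,248:284])[0]+248; mid.append(((p.min()+p.max())/2,r,p.max()-p.min()+1))
mid=np.array(mid);w=plane(f,mid[:,:2],.006)[:,:2]
a=cv2.fitLine(w.astype(np.float32),cv2.DIST_HUBER,0,.01,.01).ravel();a*=np.array([np.sign(a[0])]*2+[1,1])
print(mid[::4],'dir',np.degrees(np.arctan2(a[1],a[0])),'pt',a[2:])
e1=a[:2];e2=np.array([-e1[1],e1[0]]);q=(W-a[2:])@np.c_[e1,e2]
print('plastic along',q.min(0),q.max(0),'origin est from rear',a[2:]+e1*(q[:,0].min()+.09),'from front',a[2:]+e1*(q[:,0].max()-.038))
riv=plane(f,[[263,226]],.012)[0,:2];print('riv',riv)
E
```

```text
plastic [171 165 150] [142 142 137] steel [146 149 151] table [133 136 136]
[[17 18 20 20 19 19 21 15 12 16 19 18 19 18 17 10  0 -4 -3]
 [-1 -2  2 11 17 19 21 17 12 16 19 20 16 -1 -3 -3 -3 -4 -3]
 [-1 -2 -1 10 16 20 20 11  5 14 19 21 17  1 -2 -3 -3 -2 -3]
 [-1 -2 -1  8 14 18 15  4  0  7 17 20 18  2 -3 -3 -3 -2 -2]
 [-2 -1 -2  5 13 18 19 19 12 12 16 19 17  5 -2 -2 -2 -3 -3]]
[128 127 127 129 131 131 130 128 122 106  86  80  79  80  80  82  83  85
  90  95 103 110 116 117 116 114 114 114 113 113 113 112 112 111 111 111
 110 110 109 109 108 109 108 107 107 106 105 105 106 105 104 104 104 103
 103 102 102 102 102 102 101 101 101 100 100  99 100 100 100  99  99 100
 100  98 100  98  96  97  99  98  99 106 125 142 148 148 148 148 145 135
 118 107 106 107 110 114 114 116 118 120 121 121 123 124 124 125 125 125
 125 125 126 125 127 131 135 139 143 145 146 147 147 148 147 148 148 148
 147 148 148 149 148 149 149 149 150 150 150 150 150 154 155 152 146 135
 138 144 141 131 129 130 129 129 127 126 126 127 129 121  88  68]
[[261.5 205.   28. ]
 [261.  213.   19. ]
 [261.5 221.   18. ]
 [262.  229.   19. ]
 [262.5 237.   18. ]
 [263.  245.   17. ]] dir -3.7117321 pt [ 0.5975014 -0.2187865]
plastic along [-0.0938399  -0.03667411] [0.03853565 0.04189132] origin est from rear [ 0.59366955 -0.21853791] from front [ 0.59803592 -0.21882117]
riv [ 0.59370397 -0.21687208]
```

>>> {"op": "move_arm", "data": {
  "slide": [
    [0.36, -0.042, -0.8],
    [0.36, -0.042, -0.8],
    [0.36, -0.042, -0.8],
    [0.36, -0.042, -0.8],
    [0, 0, -0.6],
    [0, 0, -0.4],
    [0, 0, -0.17],
    [0, 0, 0]
  ],
  "dr": [
    [0, 0, 0.018],
    [0, 0, 0.018],
    [0, 0, 0.018],
    [0, 0, 0.018],
    [0, 0, 0],
    [0, 0, 0],
    [0, 0, 0],
    [0, 0, 0]
  ]
}}

```text
t: 3.15
position: [0.594, -0.2153, 0.0215]
eef_rot: [-0.095, -3.138, -0.002]
wrist_force: [0.2, 0.2, -0.2]
finger_gap: 0.088
finger_force: 0.0
```

>>> {"op": "move_arm", "data": {
  "slide": [
    [0, 0, 0],
    [0, 0, 0]
  ],
  "dr": [
    [0, 0, 0],
    [0, 0, 0]
  ]
}}

```text
t: 3.35
position: [0.5949, -0.2175, 0.0229]
eef_rot: [0.097, 3.139, -0.001]
wrist_force: [-1.2, -0.4, 0.9]
finger_gap: 0.088
finger_force: 0.0
```

```bash
python3 - <<'E'
from h import *
f=grab('side');s=robot.get_state();print(s['t'],s['position'],s['eef_rot'],s['wrist_force'])
R0=rot(f);p=np.array([.594,-.218,.02])-f['position'];q=R0.T@p;F=192/np.tan(np.radians(f['vertical_fov']/2))
u,v=int(f['cx']+F*q[0]/-q[2]),int(f['cy']-F*q[1]/-q[2]);print(u,v)
cr=f['color'][max(0,v-75):v+75,max(0,u-100):u+100];cv2.imwrite('pics/s1.png',cv2.resize(cr,None,fx=4,fy=4,interpolation=cv2.INTER_CUBIC)[:,:,::-1])
E
```

```text
3.4 [ 0.59482515 -0.21781194  0.02288223] [ 9.78318344e-02  3.13856257e+00 -1.13746100e-03] [0.07693082 0.44621034 0.85602654]
304 207
```

View pics/s1.png

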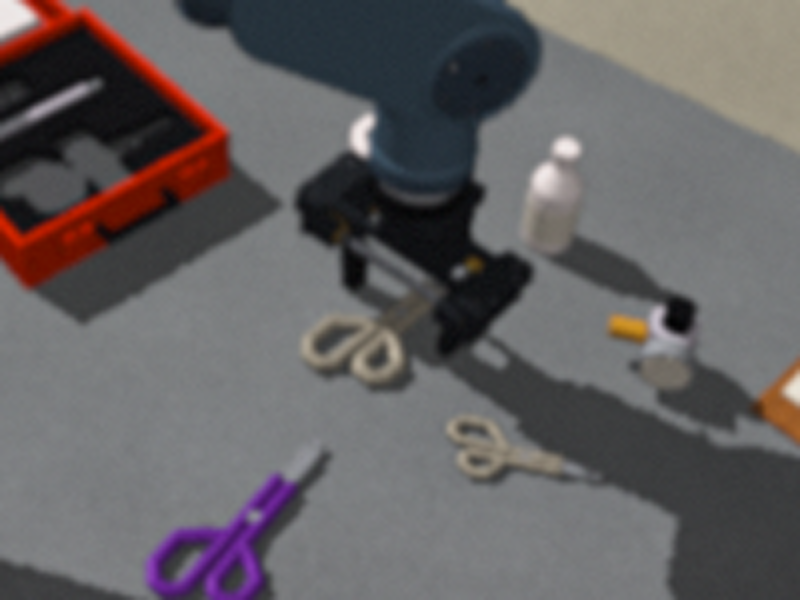

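The side view shows the gripper astride the neck of the right pair, with the loops free at (360,350) and nothing touched.

>>> {"op": "move_arm", "data": {
  "slide": [
    [0, 0, -0.025],
    [0, 0, 0],
    [0, 0, 0],
    [0, 0, 0],
    [0, 0, 0],
    [0, 0, 0],
    [0, 0, 0],
    [0, 0, 0]
  ],
  "dr": [
    [0, 0, 0],
    [0, 0, 0],
    [0, 0, 0],
    [0, 0, 0],
    [0, 0, 0],
    [0, 0, 0],
    [0, 0, 0],
    [0, 0, 0]
  ],
  "gripper": 0.6,
  "squeeze": 25
}}

```text
t: 4.2
position: [0.5941, -0.2183, 0.0204]
eef_rot: [-0.099, -3.14, -0.0]
wrist_force: [0.5, 0.0, -0.9]
finger_gap: 0.0263
finger_force: 0.0
```

>>> {"op": "move_arm", "data": {
  "slide": [
    [0, 0, 0],
    [0, 0, 0],
    [0, 0, 0],
    [0, 0, 0],
    [0, 0, 0]
  ],
  "dr": [
    [0, 0, 0],
    [0, 0, 0],
    [0, 0, 0],
    [0, 0, 0],
    [0, 0, 0]
  ]
}}

```text
t: 4.7
position: [0.5941, -0.2183, 0.0205]
eef_rot: [0.099, 3.14, -0.0]
wrist_force: [-0.0, 0.2, -1.0]
finger_gap: 0.0228
finger_force: 25.0
```

>>> {"op": "move_arm", "data": {
  "slide": [
    [0, 0, 0.2],
    [0, 0, 0.4],
    [0, 0, 0.6],
    [0, 0, 0.6],
    [0, 0, 0.6],
    [0, 0, 0],
    [0, 0, 0],
    [0, 0, 0]
  ],
  "dr": [
    [0, 0, 0],
    [0, 0, 0],
    [0, 0, 0],
    [0, 0, 0],
    [0, 0, 0],
    [0, 0, 0],
    [0, 0, 0],
    [0, 0, 0]
  ]
}}

```text
t: 5.5
position: [0.5932, -0.2177, 0.1389]
eef_rot: [-0.099, -3.138, -0.002]
wrist_force: [0.5, -0.5, -1.4]
finger_gap: 0.0229
finger_force: 25.0
```

```bash
python3 - <<'E'
from h import *
f=grab('wrist');s=robot.get_state();print(s['t'],s['position'],s['eef_rot'],s['finger_gap'],s['wrist_force'],f['position'])
np.savez('w3s.npz',**{k:s[k] for k in('position','eef_rot')})
cv2.imwrite('pics/w3.png',cv2.resize(f['color'],(800,600))[:,:,::-1])
E
```

```text
5.55 [ 0.59301363 -0.21762437  0.13856423] [-9.91427710e-02 -3.13715134e+00 -2.47506541e-03] 0.022699743830837685 [-0.32527061 -0.02596182 -1.56600493] [ 0.51862537 -0.21351566  0.2664615 ]
```

View pics/w3.png

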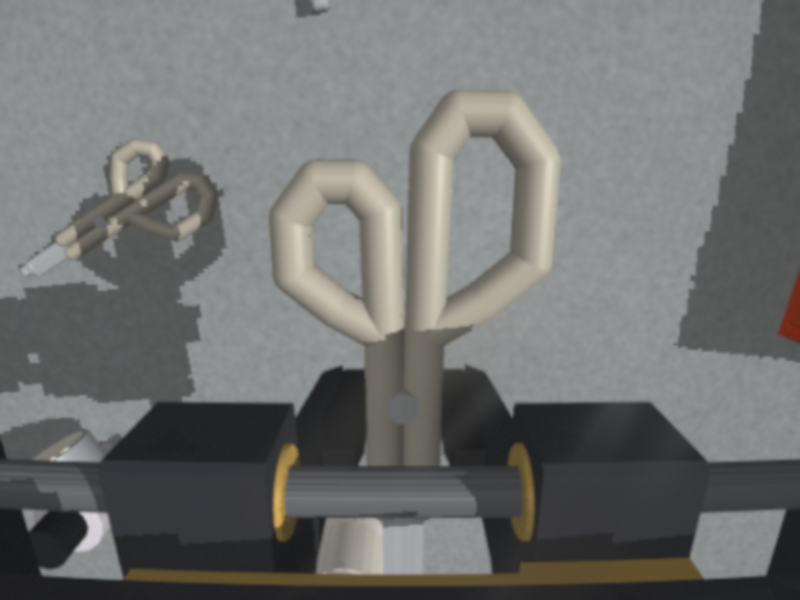

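The shears are held at the neck: rivet at (404,408), loops at (335,240) and (485,210). They look straight in the fingers.

```bash
python3 - <<'E'
from h import *
f=load('wrist');s=dict(np.load('w3s.npz'))
zt=s['position'][2];zu=zt-.0205
c=f['color'].astype(int)
k=1/1.5625
RT=R.from_rotvec(s['eef_rot']).as_matrix()
tx,ty=RT[:,0],RT[:,1];print('tool x',tx,'y',ty,'z',RT[:,2])
d=c[...,0]-c[...,2]; m=np.zeros(d.shape,np.uint8); m[40:212,165:365]=(d[40:212,165:365]>8)
mm=cv2.morphologyEx(m,cv2.MORPH_OPEN,np.ones((3,3)))
v,u=np.where(mm);W=plane(f,np.c_[u,v],zu+.006)[:,:2]
# neck edges rows 224..285
L=[];Rr=[]
for r in range(226,286,4):
    row=c[r].sum(1)/3; g=np.gradient(row); L.append((225+g[225:248].argmax(),r)); Rr.append((270+g[270:296].argmin(),r))
print(L[::5],Rr[::5])
mid=(np.array(L,float)+np.array(Rr))/2; w=plane(f,mid,zu+.006)[:,:2]
a=cv2.fitLine(w.astype(np.float32),cv2.DIST_HUBER,0,.01,.01).ravel();a*=np.r_[[np.sign(a[0])]*2,1,1]
wl=plane(f,[L[7],Rr[7]],zu+.006);print('width',np.linalg.norm(wl[0]-wl[1]))
e1=a[:2];e2=np.array([-e1[1],e1[0]]);print('neck yaw',np.degrees(np.arctan2(a[1],a[0])),'tool yaw',np.degrees(np.arctan2(-tx[1],-tx[0])))
# bar inner edge yaw
p=plane(f,np.array([[412,160],[408,325],[559,165],[551,262],[270,212],[274,270]])*k,zu+.006)[:,:2]
for i in(0,2,4): q=p[i+1]-p[i];print('edge yaw',np.degrees(np.arctan2(q[1],q[0])))
q=(W-a[2:])@np.c_[e1,e2];print('ext',q.min(0),q.max(0))
o=a[2:]+e1*(q[:,0].min()+.09);riv=plane(f,[[404*k,408*k]],zu+.012)[0,:2]
print('origin from rear',o,'riv',riv,'tcp',s['position'])
D=f['depth'];P=cloud(f,(np.array([[485,105],[430,300],[390,380],[425,380],[335,175],[540,215],[290,235],[383,280]])*k).astype(int));print(P.round(4))
E
```

```text
tool x [-0.99800039  0.0631401   0.00292251] y [0.06314464 0.99800328 0.00148554] z [-0.00282288  0.00166711 -0.99999463]
[(np.int64(236), 226), (np.int64(233), 246), (np.int64(234), 266)] [(np.int64(280), 226), (np.int64(282), 246), (np.int64(282), 266)]
width 0.023401290446116756
neck yaw -3.5114148 tool yaw -3.620085026252026
edge yaw -4.815615830029299
edge yaw -3.891861360429607
edge yaw -3.7403775747784693
ext [-0.09253021 -0.03760096] [-0.02559875  0.0432252 ]
origin from rear [ 0.59233474 -0.21810916] riv [ 0.5921043  -0.21780603] tcp [ 0.59301363 -0.21762437  0.13856423]
[[ 0.5079 -0.192   0.1304]
 [ 0.5585 -0.2085  0.1311]
 [ 0.5821 -0.2216  0.1308]
 [ 0.5828 -0.211   0.1308]
 [ 0.5229 -0.2317  0.1306]
 [ 0.5364 -0.1781  0.1311]
 [ 0.5377 -0.2455  0.1308]
 [ 0.5518 -0.2211  0.1311]]
```

```bash
python3 - <<'E'
from pk import *
f=load('wrist');s=dict(np.load('w3s.npz'))
RT=R.from_rotvec(s['eef_rot']).as_matrix();Rc=RT.T@rot(f)
f['orientation']=R.from_rotvec([-.189282,-3.134538,-.000539]).as_matrix()@Rc
f['position']=np.array([.41295521,.13747406,.38466796]);f['color']=cv2.imread('pics/w1.png')[:,:,::-1]
g=cv2.cvtColor(np.ascontiguousarray(f['color']),cv2.COLOR_RGB2GRAY)
print(g[196:212,182:260:6]);print(g[222:236,182:260:6])
t=np.radians(-10.8);e=np.array([[np.cos(t),np.sin(t)],[-np.sin(t),np.cos(t)]])
S=dict(Tl=(scan(g,[(u,210) for u in range(184,199)],(0,-1),96),.044),Tr=(scan(g,[(u,216) for u in range(243,256)],(0,-1),72),.044),
Bl=(scan(g,[(u,222) for u in range(184,204)],(0,1),96),.033),Br=(scan(g,[(u,222) for u in range(236,256)],(0,1),72),.033),
L=(scan(g,[(188,v) for v in range(207,223,2)],(-1,0),96),.033),R=(scan(g,[(254,v) for v in range(212,226,2)],(1,0),72),.044))
for n,(p,z) in S.items(): print(n,((plane(f,p,z)[:,:2]@e.T)*1e3).round(1)[::3].tolist())
# slot end and loops' rear
print(g[276:288,212:224:3].T); print(g[132:146,234:250:4].T)
E
```

```text
[[ 52  53  47 112 140 141 141 141 141 122  83  43  53]
 [ 52  52  51  71 140 140 141 141 141 109  76  49  53]
 [ 52  53  53  43 140 140 141 141 139  94  69  52  53]
 [ 52  52  53  43 140 141 141 140 135  87  58  53  53]
 [ 62  59  55  49 140 141 141 140 120  85  47  53  53]
 [ 91  87  71  61 140 141 141 141  98  85  46  53  53]
 [117 119 107  93 140 141 140 141  94  84  50  53  53]
 [124 136 134 125 141 140 140 140 113  89  54  53  54]
 [124 141 141 138 141 141 141 141 134 109  68  61  54]
 [125 141 140 141 141 141 141 141 140 132 103  91  60]
 [124 141 141 141 141 141 140 140 141 139 133 119  74]
 [124 141 142 141 140 140 140 141 141 141 140 129  86]
 [123 141 141 141 141 140 140 141 141 142 140 123  88]
 [120 141 141 140 141 141 141 141 141 141 141 120  88]
 [121 140 141 141 140 141 140 141 141 141 141 120  88]
 [121 140 141 140 141 141 141 141 141 141 141 124  89]]
[[120 140 141 141 140 140 141 141 141 141 141 101  90]
 [120 140 141 141 141 141 141 141 141 140 140 109  89]
 [120 140 140 141 141 140 141 140 140 140 140 117  89]
 [120 140 140 140 141 141 141 141 140 140 141 119  90]
[... 795 characters left out ...]
 149.5], [531.9, 153.1], [531.9, 156.6]]
Br [[532.9, 196.7], [532.8, 200.2], [532.8, 203.8], [532.8, 207.3], [532.7, 210.8], [531.6, 214.3], [531.7, 217.9]]
L [[506.6, 132.2], [514.0, 132.3], [521.5, 132.3]]
R [[502.7, 222.1], [509.8, 222.3], [517.1, 222.3]]
[[133 133 133 133 129 108  76  55  50  52  54  59]
 [133 133 130 119 114 102  74  56  52  52  54  59]
 [ 89  93  94  91  89  83  64  53  51  52  54  59]
 [ 87  88  88  88  89  84  68  54  50  49  53  58]]
[[ 56  56  56  57  57  61  76 100 124 140 144 144 144 143]
 [ 57  56  56  56  57  58  75 103 127 138 144 144 143 144]
 [ 56  56  56  57  55  58  68  84  94 102 111 122 131 141]
 [ 56  56  56  55  56  57  64  78  89  91  92  93  97 100]]
```

>>> {"op": "move_arm", "data": {
  "slide": [
    [-0.158, 0.847, 0],
    [-0.158, 0.847, 0],
    [-0.158, 0.847, 0],
    [-0.158, 0.847, 0],
    [-0.158, 0.847, 0],
    [-0.158, 0.847, 0],
    [-0.158, 0.847, 0],
    [0, 0, 0]
  ],
  "dr": [
    [0, 0, -0.023],
    [0, 0, -0.023],
    [0, 0, -0.023],
    [0, 0, -0.023],
    [0, 0, -0.023],
    [0, 0, -0.023],
    [0, 0, -0.023],
    [0, 0, 0]
  ]
}}

```text
t: 6.35
position: [0.5362, 0.0828, 0.1387]
eef_rot: [-0.29, -3.124, -0.002]
wrist_force: [0.2, -0.8, -1.7]
finger_gap: 0.023
finger_force: 25.0
```

>>> {"op": "move_arm", "data": {
  "slide": [
    [0, 0, -0.4],
    [0, 0, -0.4],
    [0, 0, -0.1],
    [0, 0, 0],
    [0, 0, 0],
    [0, 0, 0]
  ],
  "dr": [
    [0, 0, 0],
    [0, 0, 0],
    [0, 0, 0],
    [0, 0, 0],
    [0, 0, 0],
    [0, 0, 0]
  ]
}}

```text
t: 6.95
position: [0.5396, 0.0778, 0.0963]
eef_rot: [0.298, 3.126, -0.0]
wrist_force: [-0.5, -0.5, -1.5]
finger_gap: 0.0229
finger_force: 25.0
```

```bash
python3 - <<'E'
from h import *
S=[]
f=grab('wrist')
for i in range(4):
    grab('top'); S.append(robot.get_state())
x=np.mean([s['position'] for s in S],0);print(S[-1]['t'],x)
for s in S:
    RT=R.from_rotvec(s['eef_rot']).as_matrix();tx=RT[:,0];print(s['position'].round(4),'yaw',np.degrees(np.arctan2(-tx[1],-tx[0])),RT[:,2].round(4),s['finger_gap'])
cv2.imwrite('pics/w4.png',cv2.resize(f['color'],(800,600))[:,:,::-1])
E
```

```text
7.2 [0.53928284 0.07806579 0.09614712]
[0.5395 0.078  0.0963] yaw -10.872984268522547 [ 1.5e-03 -1.0e-04 -1.0e+00] 0.02289152669720189
[0.5393 0.078  0.0962] yaw -10.87302615393506 [ 1.3e-03 -1.0e-04 -1.0e+00] 0.022718884770590662
[0.5392 0.0781 0.0961] yaw -10.870287044615969 [ 1.e-03 -1.e-04 -1.e+00] 0.022871143687246583
[0.5391 0.0781 0.096 ] yaw -10.866308900732498 [ 9.e-04 -1.e-04 -1.e+00] 0.023340204054908692
```

View pics/w4.png

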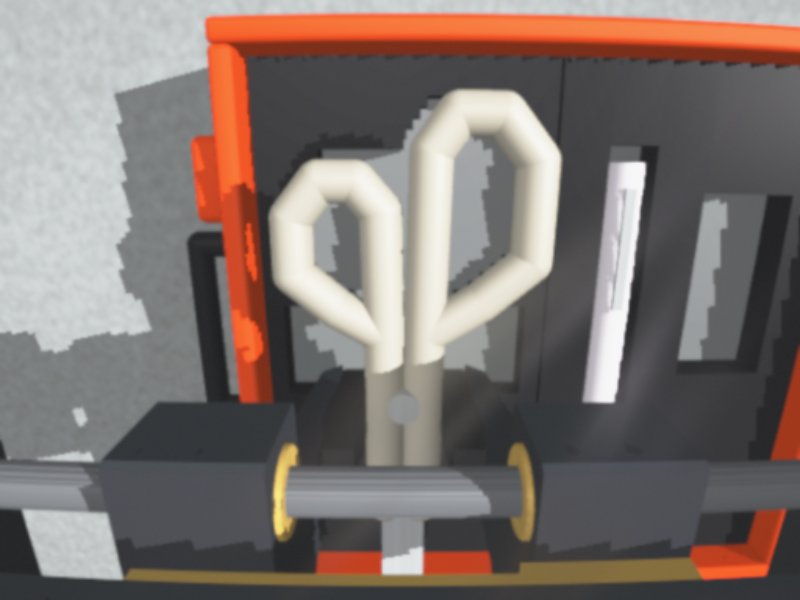

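The shears hover over the pocket, aligned and the right way round, with both loops over their cutouts. The penlight at (620,280) is clear.

>>> {"op": "move_arm", "data": {
  "slide": [
    [0, 0, -0.25],
    [0, 0, -0.2],
    [0, 0, -0.08],
    [0, 0, 0],
    [0, 0, 0],
    [0, 0, 0],
    [0, 0, 0]
  ],
  "dr": [
    [0, 0, 0],
    [0, 0, 0],
    [0, 0, 0],
    [0, 0, 0],
    [0, 0, 0],
    [0, 0, 0],
    [0, 0, 0]
  ]
}}

```text
t: 7.9
position: [0.5391, 0.0782, 0.0693]
eef_rot: [0.297, 3.127, 0.0]
wrist_force: [0.4, -0.1, -0.9]
finger_gap: 0.0227
finger_force: 25.0
```

>>> {"op": "move_arm", "data": {
  "slide": [
    [0, 0, -0.03],
    [0, 0, -0.02],
    [0, 0, 0],
    [0, 0, 0]
  ],
  "dr": [
    [0, 0, 0],
    [0, 0, 0],
    [0, 0, 0],
    [0, 0, 0]
  ]
}}

```text
t: 8.3
position: [0.5388, 0.0782, 0.0665]
eef_rot: [-0.297, -3.127, 0.0]
wrist_force: [0.2, -0.6, -1.3]
finger_gap: 0.0229
finger_force: 25.0
```

>>> {"op": "move_arm", "data": {
  "slide": [
    [0, 0, -0.02],
    [0, 0, -0.02],
    [0, 0, 0],
    [0, 0, 0],
    [0, 0, 0]
  ],
  "dr": [
    [0, 0, 0],
    [0, 0, 0],
    [0, 0, 0],
    [0, 0, 0],
    [0, 0, 0]
  ]
}}

```text
t: 8.8
position: [0.5388, 0.0782, 0.0645]
eef_rot: [-0.297, -3.127, 0.0]
wrist_force: [0.0, -0.5, -1.0]
finger_gap: 0.023
finger_force: 25.0
```

>>> {"op": "move_arm", "data": {
  "slide": [
    [0, 0, -0.02],
    [0, 0, -0.02],
    [0, 0, 0],
    [0, 0, 0],
    [0, 0, 0]
  ],
  "dr": [
    [0, 0, 0],
    [0, 0, 0],
    [0, 0, 0],
    [0, 0, 0],
    [0, 0, 0]
  ]
}}

```text
t: 9.3
position: [0.5388, 0.0782, 0.0625]
eef_rot: [-0.297, -3.127, 0.0]
wrist_force: [0.7, 0.2, -0.8]
finger_gap: 0.0233
finger_force: 25.0
```

>>> {"op": "move_arm", "data": {
  "slide": [
    [0, 0, -0.02],
    [0, 0, -0.02],
    [0, 0, 0],
    [0, 0, 0],
    [0, 0, 0]
  ],
  "dr": [
    [0, 0, 0],
    [0, 0, 0],
    [0, 0, 0],
    [0, 0, 0],
    [0, 0, 0]
  ]
}}

```text
t: 9.8
position: [0.539, 0.0782, 0.0605]
eef_rot: [0.297, 3.127, -0.0]
wrist_force: [0.8, 0.5, -0.4]
finger_gap: 0.0231
finger_force: 25.0
```

>>> {"op": "move_arm", "data": {
  "slide": [
    [0, 0, -0.02],
    [0, 0, 0],
    [0, 0, 0],
    [0, 0, 0]
  ],
  "dr": [
    [0, 0, 0],
    [0, 0, 0],
    [0, 0, 0],
    [0, 0, 0]
  ]
}}

```text
t: 10.2
position: [0.5391, 0.0782, 0.0598]
eef_rot: [0.297, 3.127, 0.0]
wrist_force: [0.2, 0.5, 4.4]
finger_gap: 0.0231
finger_force: 25.0
```

>>> {"op": "move_arm", "data": {
  "slide": [
    [0, 0, -0.02],
    [0, 0, 0],
    [0, 0, 0],
    [0, 0, 0]
  ],
  "dr": [
    [0, 0, 0],
    [0, 0, 0],
    [0, 0, 0],
    [0, 0, 0]
  ]
}}

```text
t: 10.6
position: [0.5392, 0.0781, 0.0588]
eef_rot: [0.297, 3.127, 0.0]
wrist_force: [-0.0, -0.5, 4.9]
finger_gap: 0.0226
finger_force: 25.0
```

Lip contact at about 5 N, as expected. I'll release inside the notch.

>>> {"op": "move_arm", "data": {
  "slide": [
    [0, 0, 0],
    [0, 0, 0],
    [0, 0, 0],
    [0, 0, 0]
  ],
  "dr": [
    [0, 0, 0],
    [0, 0, 0],
    [0, 0, 0],
    [0, 0, 0]
  ],
  "gripper": 0.18
}}

```text
t: 11.0
position: [0.5385, 0.0782, 0.0581]
eef_rot: [-0.297, -3.127, 0.0]
wrist_force: [-1.0, -0.6, 0.6]
finger_gap: 0.036
finger_force: 0.0
```

>>> {"op": "move_arm", "data": {
  "slide": [
    [0, 0, 0.2],
    [0, 0, 0.5],
    [0, 0, 0.5],
    [0, 0, 0],
    [0, 0, 0],
    [0, 0, 0]
  ],
  "dr": [
    [0, 0, 0],
    [0, 0, 0],
    [0, 0, 0],
    [0, 0, 0],
    [0, 0, 0],
    [0, 0, 0]
  ]
}}

```text
t: 11.6
position: [0.5381, 0.0783, 0.1177]
eef_rot: [-0.297, -3.126, 0.0]
wrist_force: [0.4, -0.6, -0.0]
finger_gap: 0.0361
finger_force: 0.0
```

```bash
python3 - <<'E'
from h import *
f=grab('wrist');s=robot.get_state();print(s['t'],s['position'],s['finger_gap'],f['position'])
cv2.imwrite('pics/w5.png',cv2.resize(f['color'],(800,600))[:,:,::-1])
E
```

```text
11.65 [0.53792821 0.07823425 0.11735771] 0.03595000551856147 [0.46464728 0.09188857 0.24511368]
```

View pics/w5.png

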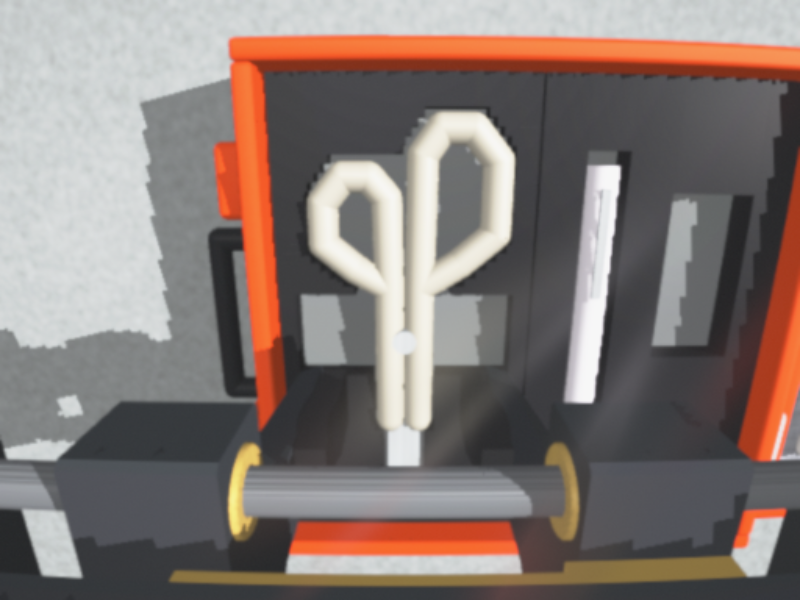

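Shears lie straight in the mouth, rivet at (404,343), loops over their cutouts, penlight undisturbed. Next I close the fingers and press the rear.

>>> {"op": "move_arm", "data": {
  "slide": [
    [-0.53, 0.097, 0],
    [-0.53, 0.097, 0],
    [0, 0, -0.4],
    [0, 0, -0.4],
    [0, 0, 0],
    [0, 0, 0],
    [0, 0, 0],
    [0, 0, 0]
  ],
  "dr": [
    [0, 0, 0],
    [0, 0, 0],
    [0, 0, 0],
    [0, 0, 0],
    [0, 0, 0],
    [0, 0, 0],
    [0, 0, 0],
    [0, 0, 0]
  ],
  "gripper": 1
}}

```text
t: 12.45
position: [0.4865, 0.0878, 0.0792]
eef_rot: [0.297, 3.126, 0.0]
wrist_force: [0.0, 0.6, 0.2]
finger_gap: 0.0006
finger_force: 0.0
```

>>> {"op": "move_arm", "data": {
  "slide": [
    [0, 0, -0.06],
    [0, 0, -0.04],
    [0, 0, -0.02],
    [0, 0, 0],
    [0, 0, 0]
  ],
  "dr": [
    [0, 0, 0],
    [0, 0, 0],
    [0, 0, 0],
    [0, 0, 0],
    [0, 0, 0]
  ]
}}

```text
t: 12.95
position: [0.4858, 0.0879, 0.0724]
eef_rot: [-0.297, -3.127, 0.0]
wrist_force: [-0.9, 0.2, -0.5]
finger_gap: 0.0003
finger_force: 0.0
```

>>> {"op": "move_arm", "data": {
  "slide": [
    [0, 0, -0.03],
    [0, 0, -0.03],
    [0, 0, 0],
    [0, 0, 0],
    [0, 0, 0]
  ],
  "dr": [
    [0, 0, 0],
    [0, 0, 0],
    [0, 0, 0],
    [0, 0, 0],
    [0, 0, 0]
  ]
}}

```text
t: 13.45
position: [0.4859, 0.0879, 0.0695]
eef_rot: [0.297, 3.127, -0.0]
wrist_force: [0.7, -0.3, 1.3]
finger_gap: 0.0004
finger_force: 0.5
```

>>> {"op": "move_arm", "data": {
  "slide": [
    [0, 0, -0.03],
    [0, 0, -0.03],
    [0, 0, 0],
    [0, 0, 0],
    [0, 0, 0]
  ],
  "dr": [
    [0, 0, 0],
    [0, 0, 0],
    [0, 0, 0],
    [0, 0, 0],
    [0, 0, 0]
  ]
}}

```text
t: 13.95
position: [0.4857, 0.0879, 0.0663]
eef_rot: [-0.297, -3.127, -0.0]
wrist_force: [0.3, -0.2, 0.5]
finger_gap: 0.0001
finger_force: 0.0
```

>>> {"op": "move_arm", "data": {
  "slide": [
    [0, 0, -0.02],
    [0, 0, -0.01],
    [0, 0, 0],
    [0, 0, 0],
    [0, 0, 0]
  ],
  "dr": [
    [0, 0, 0],
    [0, 0, 0],
    [0, 0, 0],
    [0, 0, 0],
    [0, 0, 0]
  ]
}}

```text
t: 14.45
position: [0.4859, 0.0879, 0.0655]
eef_rot: [0.297, 3.128, -0.0]
wrist_force: [-3.0, -0.3, 6.3]
finger_gap: 0.0009
finger_force: 3.6
```

>>> {"op": "move_arm", "data": {
  "slide": [
    [0, 0, -0.02],
    [0, 0, -0.02],
    [0, 0, 0],
    [0, 0, 0],
    [0, 0, 0]
  ],
  "dr": [
    [0, 0, 0],
    [0, 0, 0],
    [0, 0, 0],
    [0, 0, 0],
    [0, 0, 0]
  ]
}}

```text
t: 14.95
position: [0.4864, 0.0879, 0.0642]
eef_rot: [0.297, 3.127, -0.0]
wrist_force: [-4.5, -0.9, 13.0]
finger_gap: 0.0003
finger_force: 6.6
```

>>> {"op": "move_arm", "data": {
  "slide": [
    [0, 0, 0.4],
    [0.795, -0.153, 0],
    [0.795, -0.153, 0],
    [0, 0, 0],
    [0, 0, -0.12],
    [0, 0, -0.06],
    [0, 0, 0],
    [0, 0, 0]
  ],
  "dr": [
    [0, 0, 0],
    [0, 0, 0],
    [0, 0, 0],
    [0, 0, 0],
    [0, 0, 0],
    [0, 0, 0],
    [0, 0, 0],
    [0, 0, 0]
  ]
}}

```text
t: 15.75
position: [0.5643, 0.0729, 0.0736]
eef_rot: [-0.297, -3.126, 0.0]
wrist_force: [-0.2, 0.1, -0.4]
finger_gap: 0.0003
finger_force: 0.0
```

>>> {"op": "move_arm", "data": {
  "slide": [
    [0, 0, -0.03],
    [0, 0, -0.03],
    [0, 0, -0.03],
    [0, 0, 0],
    [0, 0, 0]
  ],
  "dr": [
    [0, 0, 0],
    [0, 0, 0],
    [0, 0, 0],
    [0, 0, 0],
    [0, 0, 0]
  ]
}}

```text
t: 16.25
position: [0.5653, 0.0726, 0.0694]
eef_rot: [-0.297, -3.127, 0.0]
wrist_force: [-0.4, -0.2, -0.6]
finger_gap: 0.0006
finger_force: 0.0
```

>>> {"op": "move_arm", "data": {
  "slide": [
    [0, 0, -0.03],
    [0, 0, -0.02],
    [0, 0, 0],
    [0, 0, 0],
    [0, 0, 0]
  ],
  "dr": [
    [0, 0, 0],
    [0, 0, 0],
    [0, 0, 0],
    [0, 0, 0],
    [0, 0, 0]
  ]
}}

```text
t: 16.75
position: [0.5653, 0.0726, 0.067]
eef_rot: [-0.297, -3.127, -0.0]
wrist_force: [0.6, -0.2, -0.1]
finger_gap: 0.0002
finger_force: 0.0
```

>>> {"op": "move_arm", "data": {
  "slide": [
    [0, 0, -0.03],
    [0, 0, -0.03],
    [0, 0, 0],
    [0, 0, 0],
    [0, 0, 0]
  ],
  "dr": [
    [0, 0, 0],
    [0, 0, 0],
    [0, 0, 0],
    [0, 0, 0],
    [0, 0, 0]
  ]
}}

```text
t: 17.25
position: [0.5655, 0.0726, 0.0643]
eef_rot: [0.297, 3.127, -0.0]
wrist_force: [-1.7, -0.3, 5.0]
finger_gap: 0.0004
finger_force: 2.7
```

>>> {"op": "move_arm", "data": {
  "slide": [
    [0, 0, -0.02],
    [0, 0, -0.02],
    [0, 0, 0],
    [0, 0, 0],
    [0, 0, 0]
  ],
  "dr": [
    [0, 0, 0],
    [0, 0, 0],
    [0, 0, 0],
    [0, 0, 0],
    [0, 0, 0]
  ]
}}

```text
t: 17.75
position: [0.5656, 0.0726, 0.0641]
eef_rot: [0.297, 3.127, -0.0]
wrist_force: [-9.0, -0.5, 20.8]
finger_gap: 0.0008
finger_force: 10.2
```

>>> {"op": "move_arm", "data": {
  "slide": [
    [0, 0, 0.3],
    [0, 0, 0.9],
    [0, 0, 0.9],
    [0, 0, 0.9],
    [0, 0, 0],
    [0, 0, 0],
    [0, 0, 0]
  ],
  "dr": [
    [0, 0, 0],
    [0, 0, 0],
    [0, 0, 0],
    [0, 0, 0],
    [0, 0, 0],
    [0, 0, 0],
    [0, 0, 0]
  ]
}}

```text
t: 18.45
position: [0.5644, 0.0727, 0.2105]
eef_rot: [-0.297, -3.125, 0.0]
wrist_force: [-0.6, -0.4, 0.9]
finger_gap: 0.0004
finger_force: 0.0
```

```bash
python3 - <<'E'
from h import *
f=grab('wrist');s=robot.get_state();print(s['t'],s['position'])
cv2.imwrite('pics/w6.png',cv2.resize(f['color'],(800,600))[:,:,::-1])
c=f['color'].astype(int);m=((c[...,0]-c[...,2])>8)&(c[...,0]>150)&(c[...,0]-c[...,1]<40)
v,u=np.where(m);P=cloud(f,np.c_[u,v]);t=np.radians(-10.8);e=np.array([[np.cos(t),np.sin(t)],[-np.sin(t),np.cos(t)]])
q=(P[:,:2]-[.5378,.0778])@e.T
k=(abs(q[:,1])<.05)&(q[:,0]>-.1)&(q[:,0]<.06);q,z=q[k],P[k,2]
for a in np.arange(-.1,.06,.02):
  for n,i in(('+',q[:,1]>0),('-',q[:,1]<0)):
    j=i&(q[:,0]>=a)&(q[:,0]<a+.02)
    if j.sum()>10: print(round(a,2),n,j.sum(),np.percentile(z[j],[50,90]).round(4))
print(q.min(0),q.max(0))
E
```

```text
18.5 [0.56420485 0.07262972 0.21004643]
-0.1 + 298 [0.0444 0.0458]
-0.08 + 623 [0.0446 0.0459]
-0.08 - 378 [0.0446 0.0459]
-0.06 + 553 [0.0445 0.0458]
-0.06 - 594 [0.0446 0.0459]
-0.04 + 631 [0.0446 0.0457]
-0.04 - 604 [0.0447 0.0458]
-0.02 + 331 [0.0449 0.2745]
-0.02 - 400 [0.0457 0.2751]
0.0 + 385 [0.0453 0.2777]
0.0 - 456 [0.2724 0.2818]
0.02 + 236 [0.0447 0.0459]
0.02 - 220 [0.0448 0.0458]
0.04 + 20 [0.0443 0.0449]
0.04 - 20 [0.0444 0.045 ]
[-0.09030545 -0.04977555] [0.04260825 0.04324336]
```

View pics/w6.png

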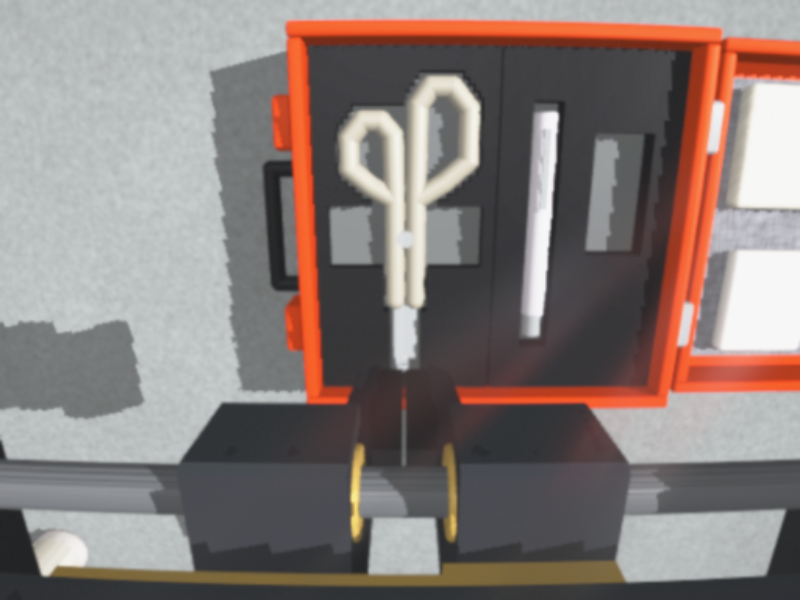

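The shears are seated level. Their tops read about 45 mm over the table along both handles and neck, 1 mm proud of the foam. The penlight is still in its slot and the arm is clear.

```bash
python3 -c "
from plant import robot
print(robot.hand_in())"
```

```text
the job is handed in; nothing more can be done
None
```

The trauma shears are pressed home in their pocket, level and about 1 mm proud of the foam, and released; the penlight is still in its slot, and the job was handed in at about 18.5 s.

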